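# Unlatch the coil winder's guard gate and draw out the finished coil

### The job

Bring the finished coil out of the winder: lift the gate's gravity latch bar out of its catch, swing the guard gate wide open (about square to the machine or beyond), and only then draw the shuttle all the way out to its stop, with the coil still standing on it. Do not knock the lamp over the gate, and leave the other things on the bench where they are.

Things in the scene. Friction and masses are not known exactly. Their poses are not given: they have to be found in the camera images.
- winder: bench coil winder with guard, fixed, turned a little either way. Origin on the table below the middle of the shut gate's front face; x points into the machine (away from the robot), y left, z up ('at x' below: along these axes). Bed plate 20 mm high from x = -30 mm inward; two 30 mm posts (y = +/-115 to 145 mm) and a header carry the gate; clear sides and roof
- lamp: machine lamp bar 45 (x) x 290 (y) x 33 mm high along the header, over the gate: x = -45 to 0 mm. Origin at the centre of its underside, 255 mm above the table. Because of it the latch knob and the shuttle post can only be reached with the tool leaning back towards the robot, 30 to 50 degrees from vertical (40 suits the knob, 45 the post); it must not be struck
- gate (a joint): angle (rad) of the mesh gate, 210 mm wide, 16 thick, 45 to 225 mm above the table, hinged on a vertical axis at its right-hand end (seen from the robot); about 0.01 latched, grows as its left-hand edge swings out towards the robot, stop at 1.75. The hinge is slightly stiff (1 N at the free edge, plus damping): the gate stays where it is left
- gate_hinge (a point): point on the gate's vertical hinge axis, 180 mm above the table (8 mm inward of the gate's front face); its axes turn with the gate: y runs from the hinge to the free edge, x is normal to the gate (into the machine when shut)
- gate_edge (a point): top of the gate's free (left-hand) upright, 212 mm from the hinge axis, 217 mm above the table, in the middle of the gate's thickness
- latch (a joint): angle (rad) of the gravity latch bar (steel, 185 x 20 x 6 mm, across the front of the gate and pivoted on it; 0.14 to 0.28 kg): 0 level, in its catch when the gate is shut; grows as its left-hand end rises, stop at 0.35; falls back to 0 when let go. It passes over the catch's nose from 0.10 up; 0.2 is ample
- latch_catch (a point): top of the nose of the catch on the left-hand post: it stands 14 mm high in front of the bar, 150 mm from its pivot. A sprung buffer pushes the shut gate outward with about 8 N, so the bar binds on the nose; when the bar comes free the gate springs to about 0.03 rad. Squeezing the knob askew or pulling on it makes the bar bind harder; pressing the gate in frees it
- latch_pivot (a point): the latch bar's pivot, on the gate 95 mm from the hinge axis, 180 mm above the table; the bar turns about an axis normal to the gate
- latch_knob (a point): lift knob of the latch bar: black round pin 16 mm across, 57 long, standing out from the bar towards the robot (-x when shut), 80 mm from the pivot. The point is on its axis, 14 mm from its free end, 43 mm off the bar: pinch it there from its two sides. It lies 75 mm below and 10 mm out from the lamp's lower front edge. Lifting it takes about 4 to 9 N
- shuttle (a joint): travel (m) of the shuttle, a steel board 210 x 100 x 12 mm (top 34 mm above the table) sliding on rails through the gateway: starts 0 to 0.012 (home), grows as it is drawn out towards the robot (-x), stop at 0.16. Slides with about 3 N; stays where it is left. The shut gate blocks its post
- shuttle_post (a point): pull post of the shuttle: upright black pin 16 mm across, from 34 to 84 mm above the table, 40 mm inward of the gate's front face when home and 85 mm from the seat's centre. The point is on its axis, 66 mm above the table
- shuttle_seat (a point): centre of the shuttle board's upper face where the coil stands (board reaches 105 mm before and behind it and 50 mm to each side); axes as the winder's
- coil_center (a point): finished coil: black bobbin 64 mm across the flanges, 60 high, wound with copper, 0.2 to 0.4 kg, standing loose on the shuttle within 15 mm of the seat's centre. The point is its centre, half-way up
- bobbin: small empty bobbin, 40 mm across, 45 high, standing inside the guard on the bed plate, right of the shuttle; bystander; origin under its centre
- jar: amber glass jar, 56 mm across, 85 high, standing on the table in front of the latch post, to the left; bystander; origin under its centre
- wire_spool: full spool of copper wire, 100 mm across, 90 high, on the table to the left of the guard; bystander; origin under its centre
- screwdriver: screwdriver, 180 mm long, lying on the table left of and nearer than the guard; bystander; origin at mid-length on the table
- tape_roll: roll of tape lying flat, 90 mm across, 25 high, on the table to the right; bystander; origin under its centre
- big_bobbin: empty bobbin, 60 mm across, 70 high, on the table to the right of the guard; bystander; origin under its centre

How it is judged:
On the way, in this order (a step that is already met when the one before it is completed fails the run):
1. the latch bar is lifted clear of its catch (past 0.10 rad) while the gate is still in its frame (under 0.1 rad) (value of joint latch above 0.1 rad and value of joint gate below 0.1 rad), for 0.1 s.
2. the gate is swung wide open (past 1.4 rad) while the shuttle is still home (under 0.04 m) (value of joint gate above 1.4 rad and value of joint shuttle below 0.04 m), for 0.2 s.
At the end, for the whole second after the job is handed in: the gate stands open past 1.4 rad (80 degrees); the shuttle is drawn out past 0.15 m (stop at 0.16) and at rest; the coil stands upright on it (tilt under 0.15 rad, base on the board, centre within 45 mm of the seat's centre) (value of joint gate above 1.4 rad and value of joint shuttle above 0.15 m and velocity of joint shuttle below 0.01 m/s and angle between coil_center's own z axis and vertical below 0.15 rad and z of coil_center in the frame of shuttle_seat between 0.024 and 0.036 m and horizontal distance between coil_center and shuttle_seat below 0.045 m); the robot touches nothing.
It fails at once if the lamp is struck (over 12 N) (contact force between anything else and lamp above 12 N).
It fails at once if the coil is tipped (over 0.4 rad) (angle between coil_center's own z axis and vertical above 0.4 rad).
It fails at once if a bystander is shifted by more than 20 mm (distance of any of bobbin, jar, wire_spool, screwdriver, tape_roll, big_bobbin from where it was at the start of the episode above 0.02 m).
It also fails if it takes over 50 s, if anything falls off the work surface, if the arm or the gripper's body presses on something with over 40 N, if the wrist force passes 120 N, or if a joint passes its speed limit or range.

### The arm

A 6-joint arm with a two-finger parallel gripper is mounted at the origin on the work surface. World frame = base frame: x ahead of the robot, y to its left, z up, the work surface at z = 0. Lengths are in m, angles in rad, forces in N, time in s.
With the tool pointing down it reaches from about 0.375 to 0.975 m from the base axis. Payload 3.8 kg.
Tool frame: the origin (TCP) lies midway between the tips of the shut fingers; the grasp point (between the pads) lies 19 mm behind it; x points along the fingers, y is the direction in which the jaws open and shut, and the axes are right-handed (so a half turn about x gives the same grasp; the last joint's range is limited). The gripper opens to 88 mm and grips with 3 to 60 N. Pads are 18 mm wide; open, the fingers measure 123 mm over their backs; the gripper's body (75 mm by 187 mm) begins 45 mm behind the grasp point.
Start: joints at [1.174, 0.264, 1.604, -0, 1.274, -0.037], TCP at [0.238, 0.632, 0.212] pointing down, gripper open.
Joint ranges: [-2.63, 2.63], [-0.94, 2.18], [0.31, 2.57], [-1.31, 4.45], [0, 2.66], [-2.55, 2.55]. Speed limits (rad/s): [2.57, 2.57, 3.14, 3.14, 3.14, 3.14].

### API

Orientations are given as a rotation vector (axis times angle).
In Python, from cell import manip, inverse_kinematics, cams, order gives the robot as it stands. Calls block until the motion is done:
- manip.move_pose(position, orientation): joint-space move of the TCP to a pose.
- manip.move_linear(position, rate=0.15, rot=None): straight line of the TCP; rot=None keeps the orientation; rate is the mean speed in m/s.
- manip.set_joints(angles): joint-space move.
- manip.set_gripper(opening, force=None): finger opening in m; force is the grip in N (None keeps the last); returns when the fingers have stopped.
- manip.dwell(seconds).
- inverse_kinematics(position, orientation): joint angles nearest the present ones, or None.
- manip.state(): the state.
- cams.capture(name): name is "scene" or "top"; returns a dict with "image" (384x512x3 uint8, blue, green, red), "z_map" (384x512 float32, m along the optical axis (not along the pixel's ray), 0 where there is no reading), "intrinsics" (3x3 intrinsics, pixels), "position" and "orientation" of the camera in the world. Camera axes: x right, y down, z forward; pixel columns grow to the right and rows downward; lengths in m; the calibration is good to about 2 mm. A picture is of the moment at which its call begins.
A pose or a line that the arm cannot do raises manip.IKError and nothing moves.
- order.close_job(): hands the job in, once; it reports no verdict.
The state is a dict: "clock": time; "joint_pos": joint angles; "joint_velocities": joint speeds; "tau": joint torques, N m; "tool_pos": TCP position; "tcp_rot": TCP orientation; "contact_force": force on the tool from outside, world axes, zero at the start; "moment": the same for the moment, N m; "gripper_width": finger opening in m.
Only numpy, scipy, OpenCV 4.12 (cv2) and the standard library are available. Lean on these libraries where they do the work, as an engineer would, in place of code of your own. Each camera call takes 0.05 s, during which the arm holds its last target.

## Working session

There is one attempt and no reset: what is moved stays moved. The work goes in short steps, each a Python script; the robot and the scene stay as the last script left them, time stands still between calls to the robot, and variables do not carry over. Pictures are saved under pics/ and viewed, and the job is handed in when it is done.

```bash
ls; mkdir -p pics; python3 - <<'E'
from cell import manip,cams
import cv2,numpy as np
for n in("scene","top"):
    c=cams.capture(n); cv2.imwrite(f"pics/{n}0.png",cv2.resize(c["image"],(800,600),interpolation=cv2.INTER_CUBIC)); np.savez(f"{n}0.npz",**c)
    print(n,c["position"],c["orientation"],c["intrinsics"])
print(manip.state())
E
```

```text
pics
scene [ 0.33606403 -0.32875758  1.14717241] [-2.68510933  0.85451293 -0.13959151] [[418.48709552   0.         255.53634048]
 [  0.         418.48709552 195.87677168]
 [  0.           0.           1.        ]]
top [ 0.25452867 -0.03879442  1.59062334] [-2.10696663  2.11359397 -0.21584005] [[467.02923896   0.         254.97290263]
 [  0.         467.02923896 196.37595905]
 [  0.           0.           1.        ]]
{'clock': 0.1, 'joint_pos': array([ 1.17411384e+00,  2.64659230e-01,  1.60526463e+00,  1.08924437e-05,
        1.27369639e+00, -3.69107900e-02]), 'joint_velocities': array([-0.00033654, -0.00244836, -0.00188737, -0.00315581, -0.0009261 ,
        0.00074244]), 'tau': array([ 8.14123177e-05, -5.03619325e+01, -3.58070076e+01,  7.29481922e-02,
        2.34236545e-02, -4.38391646e-05]), 'tool_pos': array([0.23737097, 0.63112657, 0.2104104 ]), 'tcp_rot': array([ 0.28074762,  1.55274691, -0.28386846]), 'contact_force': array([0.20196209, 0.02961087, 0.39946283]), 'moment': array([-0.04818225, -0.01748928, -0.00171045]), 'gripper_width': 0.08794501262335941}
```

View pics/scene0.png

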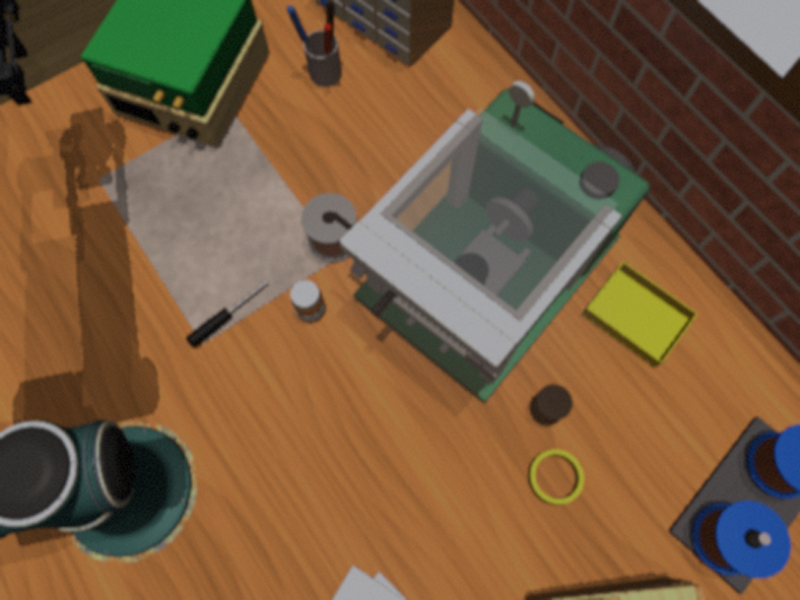

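View pics/top0.png

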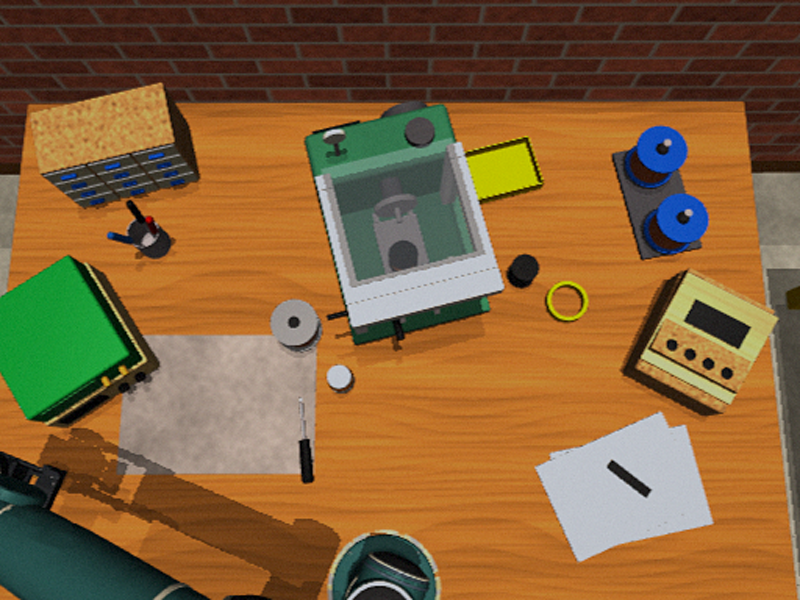

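```bash
cat >h.py <<'E'
import numpy as np,cv2
from scipy.spatial.transform import Rotation as R
def cloud(c):
    K=c["intrinsics"];z=c["z_map"];h,w=z.shape
    u,v=np.meshgrid(np.arange(w),np.arange(h))
    p=np.stack([(u-K[0,2])/K[0,0]*z,(v-K[1,2])/K[1,1]*z,z],-1)
    return p@R.from_rotvec(c["orientation"]).as_matrix().T+c["position"]
def ray(c,u,v,zw):
    K=c["intrinsics"];d=R.from_rotvec(c["orientation"]).as_matrix()@np.array([(u-K[0,2])/K[0,0],(v-K[1,2])/K[1,1],1])
    return c["position"]+d*(zw-c["position"][2])/d[2]
def proj(c,p):
    q=(np.asarray(p)-c["position"])@R.from_rotvec(c["orientation"]).as_matrix();K=c["intrinsics"]
    return q[...,:2]/q[...,2:]*K[0,0]+K[:2,2]
def crop(c,u0,v0,u1,v1,s,fn,pts=()):
    im=cv2.resize(c["image"][v0:v1,u0:u1],None,fx=s,fy=s,interpolation=cv2.INTER_CUBIC)
    for p in pts:
        a=(proj(c,p)+.5-[u0,v0])*s-.5; cv2.circle(im,tuple(int(x) for x in a),3,(0,0,255),1)
    cv2.imwrite(fn,im)
E
python3 - <<'E'
from h import *
for n in("scene","top"):
    c=dict(np.load(n+"0.npz"));P=cloud(c)
    z=P[...,2];m=(z>.278)&(z<.30)&(abs(P[...,0]-.62)<.3)&(abs(P[...,1])<.25)&(c["z_map"]>0)
    q=P[m]; print(n,m.sum(),np.median(q[:,2]))
    (r)=cv2.minAreaRect(q[:,:2].astype(np.float32)); print(r,cv2.boxPoints(r))
    h=np.histogram(q[:,2],11);print(h)
    s=(160,60,340,240) if n=="top" else (200,50,430,270)
    crop(c,*((200,180,330,225) if n=="top" else (210,130,340,250)),6,f"pics/{n}0c.png")
E
```

```text
scene 15291 0.28247634671346256
((0.701409637928009, -0.03535972535610199), (0.36447998881340027, 0.3065181374549866), 14.066707611083984) [[ 0.48738456  0.06900993]
 [ 0.5618843  -0.22831675]
 [ 0.9154347  -0.13972938]
 [ 0.840935    0.1575973 ]]
(array([1770, 4208, 5012, 2075, 1125,  887,  176,   11,    8,   14,    5]), array([0.27800353, 0.27994985, 0.28189617, 0.28384249, 0.28578882,
       0.28773514, 0.28968146, 0.29162778, 0.2935741 , 0.29552042,
       0.29746674, 0.29941306]))
top 9421 0.28305192825829395
((0.7001532316207886, -0.023693695664405823), (0.36854034662246704, 0.3274904787540436), 14.225979804992676) [[ 0.48129404  0.0897463 ]
 [ 0.5617738  -0.22770137]
 [ 0.9190124  -0.13713369]
 [ 0.8385327   0.18031397]]
(array([1312, 2100, 2283, 1771, 1046,  549,  234,   84,   25,    9,    8]), array([0.27800679, 0.27997421, 0.28194163, 0.28390905, 0.28587647,
       0.28784389, 0.28981131, 0.29177873, 0.29374615, 0.29571357,
       0.29768099, 0.29964841]))
```

```bash
echo
```

```text
(no output)
```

View pics/scene0c.png

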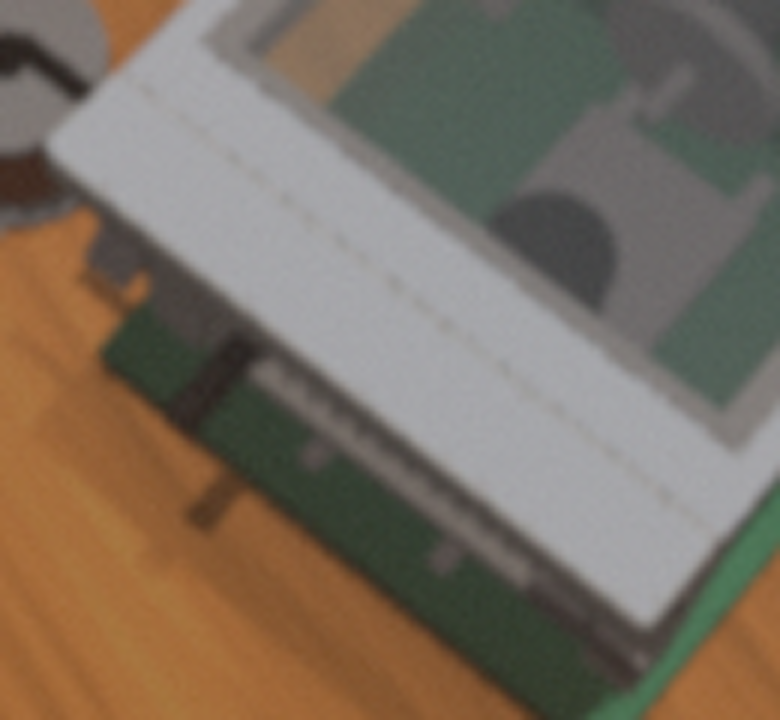

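View pics/top0c.png

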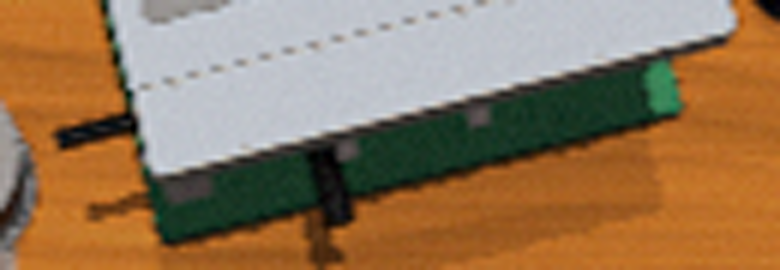

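```bash
python3 - <<'E'
from h import *
T=dict(np.load("top0.npz"));S=dict(np.load("scene0.npz"))
def pt(c,o,x,y,z,l):
    r=ray(c,o[0]+(x+.5)/6-.5,o[1]+(y+.5)/6-.5,z); print(l,r.round(4)); return r
t=(200,180);s=(210,130)
a=[pt(T,t,155,180,.288,"T lampFL"),pt(T,t,730,40,.288,"T lampFR"),pt(T,t,163,243,.02,"T bedFL"),pt(T,t,680,112,.02,"T bedFR"),
pt(S,s,50,150,.288,"S lampFL"),pt(S,s,645,630,.288,"S lampFR"),pt(S,s,103,355,.02,"S bedFL")]
for i,j in((0,1),(2,3),(4,5)): d=a[i]-a[j];print(np.linalg.norm(d),np.degrees(np.arctan2(-d[0],d[1])))
pt(T,t,340,220,.18,"T knobtip");pt(S,s,180,415,.18,"S knobtip")
# knob triangulate tip
# rod depth
P=cloud(T);print("rod",P[200:204,210:220,2].round(3)); print("knob",P[206:217,253:258,2].round(3))
E
```

```text
T lampFL [0.491  0.0497 0.288 ]
T lampFR [ 0.5579 -0.2239  0.288 ]
T bedFL [0.5034 0.063  0.02  ]
T bedFR [ 0.5782 -0.2321  0.02  ]
S lampFL [0.4941 0.0467 0.288 ]
S lampFR [ 0.5622 -0.2281  0.288 ]
S bedFL [0.5046 0.0596 0.02  ]
0.2816837942575854 13.737114031573613
0.3044029660788809 14.22059741823046
0.28311243763618343 13.919280963183564
T knobtip [ 0.4896 -0.0375  0.18  ]
S knobtip [ 0.4917 -0.0353  0.18  ]
rod [[ 0.01   0.003  0.003 -0.003  0.273  0.275  0.273  0.272  0.277  0.278]
 [ 0.275  0.277  0.273  0.274  0.272  0.276  0.276  0.275  0.275  0.274]
 [ 0.276  0.273  0.274  0.275  0.279  0.276  0.271  0.278  0.275  0.272]
 [ 0.273  0.274  0.277  0.279  0.265  0.27   0.002 -0.004  0.    -0.001]]
knob [[0.187 0.186 0.184 0.016 0.018]
 [0.185 0.192 0.184 0.017 0.021]
 [0.188 0.186 0.185 0.182 0.018]
 [0.189 0.189 0.189 0.183 0.013]
 [0.189 0.187 0.185 0.182 0.015]
 [0.191 0.187 0.186 0.186 0.021]
 [0.19  0.185 0.188 0.188 0.178]
 [0.182 0.188 0.188 0.188 0.19 ]
 [0.179 0.182 0.193 0.185 1.591]
 [0.185 0.189 0.183 0.187 0.192]
 [0.176 0.184 0.185 0.184 0.187]]
```

```bash
cat >>h.py <<'E'
YAW=np.radians(14.0);O=np.array([.570,-.0777,0])
RW=R.from_euler('z',YAW)
def W(p): return RW.apply(p)+O
def iW(p): return RW.inv().apply(np.asarray(p)-O)
def tool(lean,head=0.,flip=1):
    "lean from vertical (deg), heading angle rel winder x (rad); returns Rotation"
    l=np.radians(lean);a=np.array([np.sin(l),0,-np.cos(l)]);y=np.array([0,flip,0.]);
    return RW*R.from_euler('z',head)*R.from_matrix(np.stack([a,y,np.cross(a,y)],1))
H=np.array([.008,-.115,0])
def knob(g,th):
    q=np.array([-.063,.095+.08*np.cos(th),.18+.08*np.sin(th)])
    return H+R.from_euler('z',g).apply(q)   # winder frame
E
python3 - <<'E'
from h import *
from cell import inverse_kinematics as ik
T=dict(np.load("top0.npz"));S=dict(np.load("scene0.npz"))
tip=[-.069,.06,.18];
pts=[W(p) for p in ([-.055,.06,.18],tip,[-.069,.052,.18],[-.069,.068,.18],[-.03,.145,.02],[-.03,-.145,.02],[-.045,.145,.288],[-.045,-.145,.288],[0,-.145,.288])]
crop(T,200,180,330,225,6,"pics/tc1.png",pts);crop(S,210,130,340,250,6,"pics/sc1.png",pts)
for f in(1,-1):
  for back in (.12,0):
    r=tool(40,0,f);a=r.apply([1,0,0]);print(f,back,ik(W(knob(.01,0))+(.019-back)*a,r.as_rotvec()))
  for g in np.arange(0,1.7,.2):
    r=tool(40,g,f);a=r.apply([1,0,0]);p=W(knob(g,.2))+.019*a;q=ik(p,r.as_rotvec());print(f,round(g,1),p.round(3),None if q is None else np.round(q,2))
E
```

```text
1 0.12 None
1 0 None
1 0.0 [ 0.514 -0.031  0.181] None
1 0.2 [ 0.485 -0.053  0.181] None
1 0.4 [ 0.461 -0.079  0.181] None
1 0.6 [ 0.442 -0.11   0.181] None
1 0.8 [ 0.43  -0.144  0.181] [-0.89 -0.03  2.15  0.66  1.36  2.51]
1 1.0 [ 0.425 -0.18   0.181] [-0.9   0.1   2.02  0.57  1.47  2.37]
1 1.2 [ 0.427 -0.216  0.181] [-0.89  0.22  1.88  0.48  1.56  2.24]
1 1.4 [ 0.436 -0.251  0.181] [-0.86  0.33  1.74  0.4   1.66  2.12]
1 1.6 [ 0.452 -0.283  0.181] [-0.81  0.44  1.59  0.31  1.74  2.01]
-1 0.12 [-0.57949346 -0.68124525  2.44638716  0.61529154  0.95643583  0.49271088]
-1 0 [-0.38522452 -0.3975067   2.47704931  0.73823941  0.59725701  0.41680414]
-1 0.0 [ 0.514 -0.031  0.181] [-0.38 -0.42  2.46  0.7   0.63  0.46]
-1 0.2 [ 0.485 -0.053  0.181] [-0.6  -0.38  2.43  0.81  0.87  0.06]
-1 0.4 [ 0.461 -0.079  0.181] [-0.75 -0.28  2.37  0.8   1.08 -0.23]
-1 0.6 [ 0.442 -0.11   0.181] [-0.85 -0.16  2.27  0.74  1.23 -0.45]
-1 0.8 [ 0.43  -0.144  0.181] [-0.89 -0.03  2.15  0.66  1.36 -0.63]
-1 1.0 [ 0.425 -0.18   0.181] [-0.9   0.1   2.02  0.57  1.47 -0.77]
-1 1.2 [ 0.427 -0.216  0.181] [-0.89  0.22  1.88  0.48  1.56 -0.9 ]
-1 1.4 [ 0.436 -0.251  0.181] [-0.86  0.33  1.74  0.4   1.66 -1.02]
-1 1.6 [ 0.452 -0.283  0.181] [-0.81  0.44  1.59  0.31  1.74 -1.13]
```

```bash
echo
```

```text
(no output)
```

View pics/tc1.png

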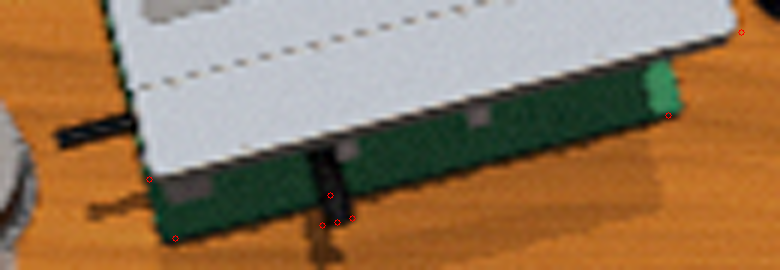

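View pics/sc1.png

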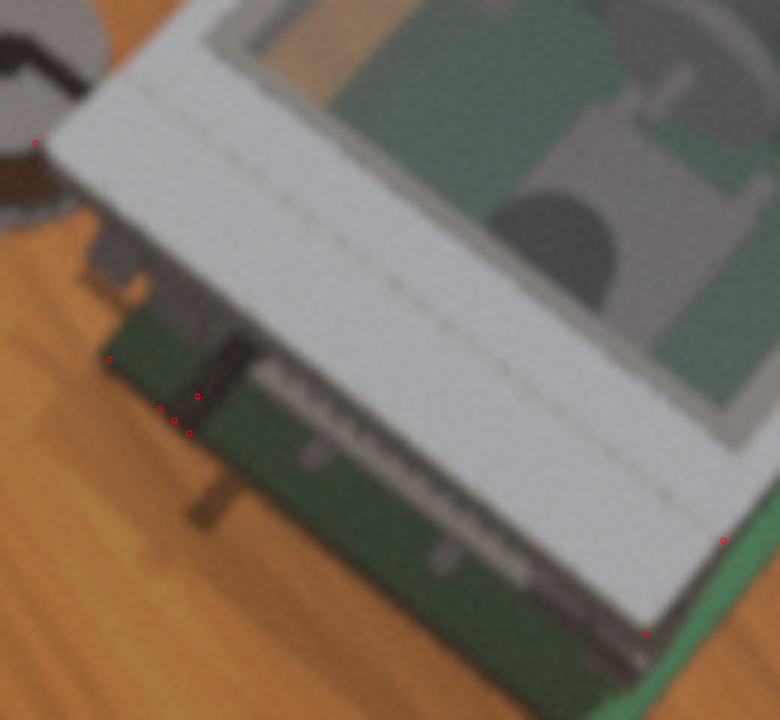

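```bash
python3 - <<'E'
from h import *
from cell import inverse_kinematics as ik
r=tool(40,0,-1);rv=r.as_rotvec();a=r.apply([1,0,0])
for b in(.12,.15,.18,.2): p=W(knob(.01,0))+(.019-b)*a;print(b,p.round(3),ik(p,rv))
for p in((.4,.0,.4),(.38,-.08,.4),(.42,-.08,.35),(.42,.05,.45),(.35,.2,.45)): print(p,ik(p,rv))
E
```

```text
0.12 [ 0.438 -0.05   0.257] [-0.57949346 -0.68124525  2.44638716  0.61529154  0.95643583  0.49271088]
0.15 [ 0.419 -0.054  0.28 ] [-0.64403487 -0.73487116  2.42693807  0.61154841  1.05286911  0.48077441]
0.18 [ 0.4   -0.059  0.303] [-0.71672457 -0.78034676  2.40328042  0.61510904  1.15107191  0.45897561]
0.2 [ 0.388 -0.062  0.319] [-0.77013819 -0.80601615  2.3853236   0.62091669  1.21755946  0.4392808 ]
(0.4, 0.0, 0.4) [-0.46130042 -0.83911172  2.25219403  0.46381293  1.1994216   0.81298534]
(0.38, -0.08, 0.4) [-0.86015392 -0.77988569  2.2320961   0.62556957  1.37318646  0.44042533]
(0.42, -0.08, 0.35) [-0.72913729 -0.70659962  2.29221319  0.60990149  1.18874044  0.47125302]
(0.42, 0.05, 0.45) [-0.16806448 -0.79096913  2.14644184  0.28660913  1.14656587  1.12669244]
(0.35, 0.2, 0.45) [ 0.73517302 -0.79985308  2.14945245 -0.33449275  1.17556497  2.092416  ]
```

```bash
python3 - <<'E'
from h import *
from cell import manip,cams
r=tool(40,0,-1);rv=r.as_rotvec();a=r.apply([1,0,0])
manip.move_pose((.4,0,.4),rv)
manip.set_gripper(.05,20)
P=lambda b:W(knob(.01,0))+(.019-b)*a
manip.move_linear(P(.2),rate=.2); manip.move_linear(P(.10),rate=.2)
s=manip.state();print(s["clock"],s["tool_pos"],P(.10),s["contact_force"])
for n in("scene","top"):
    c=cams.capture(n);pts=[W(knob(.01,0)),W([-.069,.06,.18])]
    crop(c,190,110,350,230,5,f"pics/{n}1.png",pts)
E
```

```text
4.5333 [ 0.45062662 -0.04570742  0.24353773] [ 0.45005879 -0.04642618  0.2420496 ] [ 0.15817304 -0.54434233  0.3379758 ]
```

View pics/scene1.png

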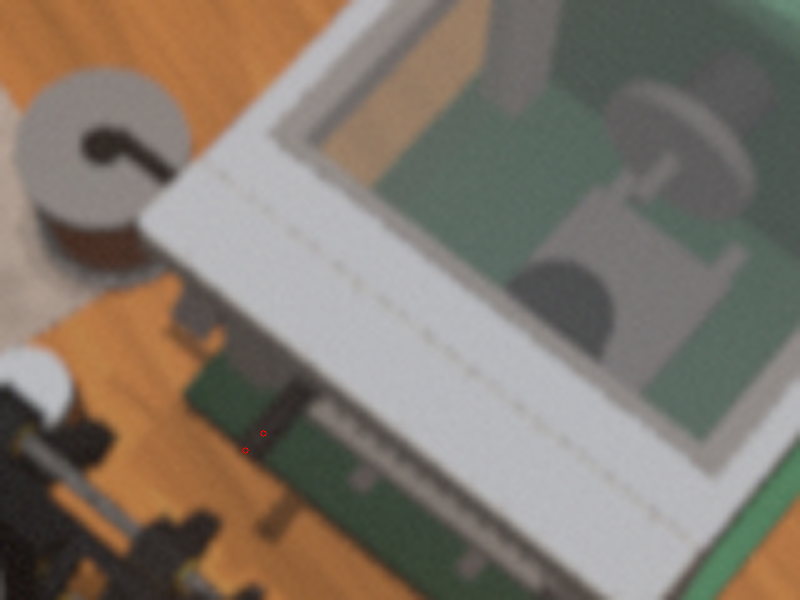

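View pics/top1.png

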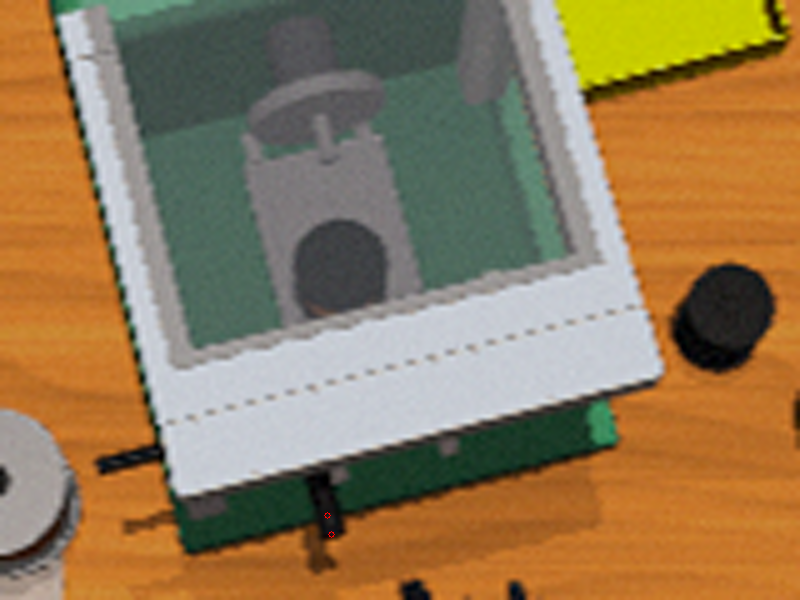

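```bash
python3 - <<'E'
from h import *
from cell import manip,cams
s=manip.state();r=R.from_rotvec(s["tcp_rot"]);p=s["tool_pos"]
pts=[p,p+r.apply([-.019,0,0]),p+r.apply([0,.025,0]),p+r.apply([0,-.025,0])]
print(r.as_matrix().round(3), tool(40,0,-1).as_matrix().round(3))
c=cams.capture("scene");crop(c,150,150,310,270,5,"pics/scene2.png",pts)
c=cams.capture("top");crop(c,190,180,350,300,5,"pics/top2.png",pts)
E
```

```text
[[ 0.626  0.242 -0.741]
 [ 0.154 -0.97  -0.186]
 [-0.764  0.002 -0.645]] [[ 0.624  0.242 -0.743]
 [ 0.156 -0.97  -0.185]
 [-0.766  0.    -0.643]]
```

View pics/scene2.png

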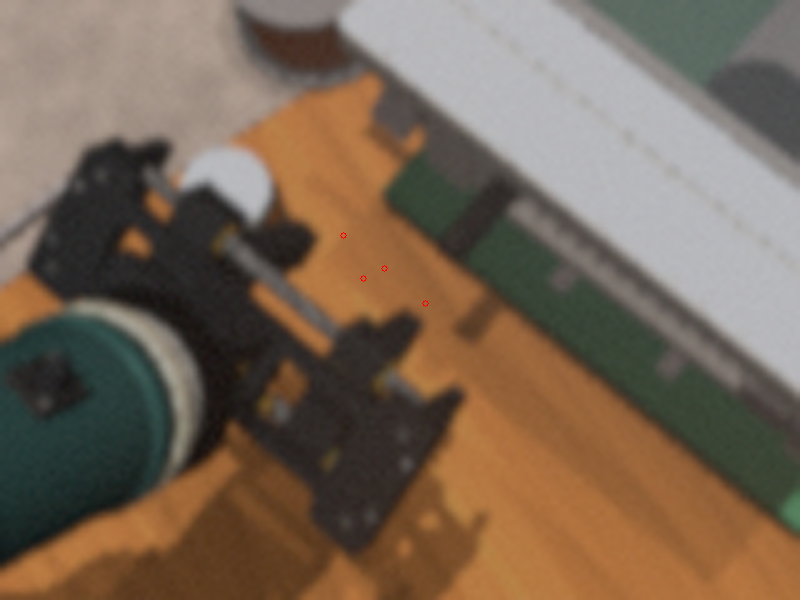

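View pics/top2.png

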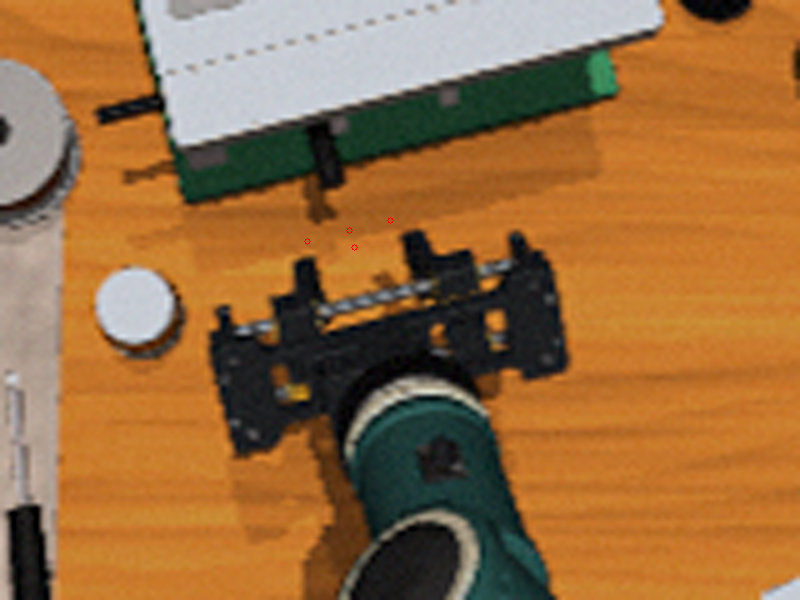

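```bash
python3 - <<'E'
from h import *
from cell import manip,cams
r=tool(40,0,-1);a=r.apply([1,0,0])
P=lambda b:W(knob(.01,0)+[0,-.001,-.0005])+(.019-b)*a
s0=manip.state()
for b in(.03,0.0):
    manip.move_linear(P(b),rate=.1);s=manip.state();print(s["tool_pos"]-P(b),s["contact_force"])
manip.set_gripper(.0,15);s=manip.state();print(s["clock"],s["gripper_width"],s["contact_force"],s["moment"])
c=cams.capture("top");crop(c,190,180,320,270,6,"pics/top3.png")
c=cams.capture("scene");crop(c,190,130,320,230,6,"pics/scene3.png")
E
```

```text
[ 0.00011178 -0.00018534  0.00044677] [-0.46431293 -0.17358853 -0.0942423 ]
[-7.61854959e-05  1.09083622e-05  1.73793675e-04] [-0.56740117 -0.65503747  0.10158826]
6.7167 0.012357839650906323 [-4.33816219  2.47309199  4.2768804 ] [0.59791574 0.40795134 0.49738555]
```

View pics/scene3.png

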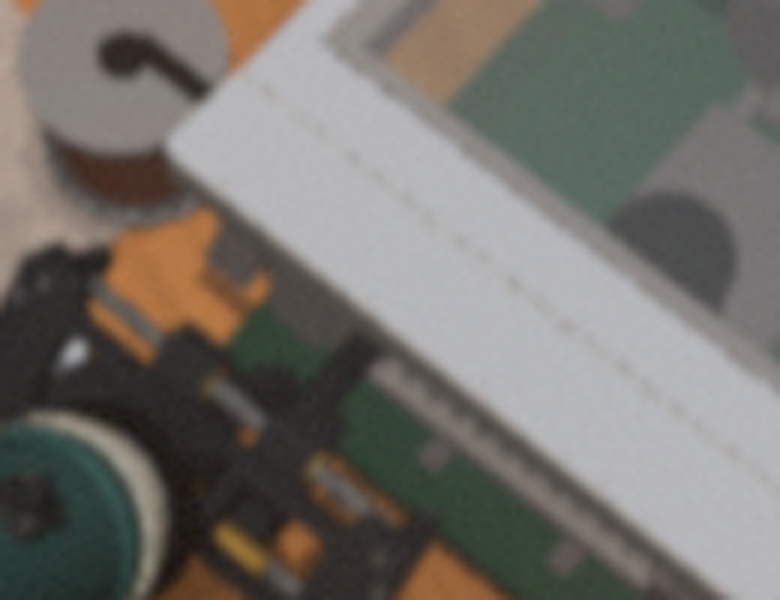

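View pics/top3.png

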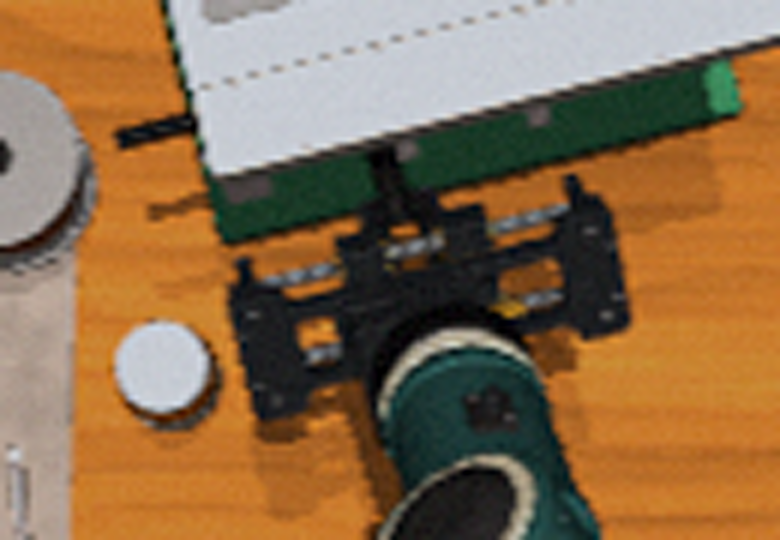

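```bash
python3 - <<'E'
from h import *
from cell import manip,cams
r=tool(40,0,-1);a=r.apply([1,0,0])
manip.set_gripper(0,22)
for th,dx in((0,.002),(.06,.003),(.12,.003),(.17,.003)):
    p=W(knob(.01,th)+[dx,-.001,-.0005])+.019*a
    manip.move_linear(p,rate=.05);s=manip.state();print(th,(s["tool_pos"]-p).round(4),RW.inv().apply(s["contact_force"]).round(2),s["gripper_width"])
print(s["clock"])
c=cams.capture("top");crop(c,190,180,320,270,6,"pics/top4.png")
c=cams.capture("scene");crop(c,190,130,320,230,6,"pics/scene4.png")
E
```

```text
0 [-0.0008  0.0015  0.0003] [-13.58   5.76  10.25] 0.011880840366212026
0.06 [-0.0029  0.0008 -0.0034] [-9.76 -0.35 -3.34] 0.011132038750797152
0.12 [ 0.0008 -0.0004  0.0012] [-0.2  -0.27  0.27] 0.0004552907847229287
0.17 [ 0.0006 -0.0003  0.001 ] [-0.29  0.27 -0.21] 0.0006930505858604961
8.0333
```

View pics/scene4.png

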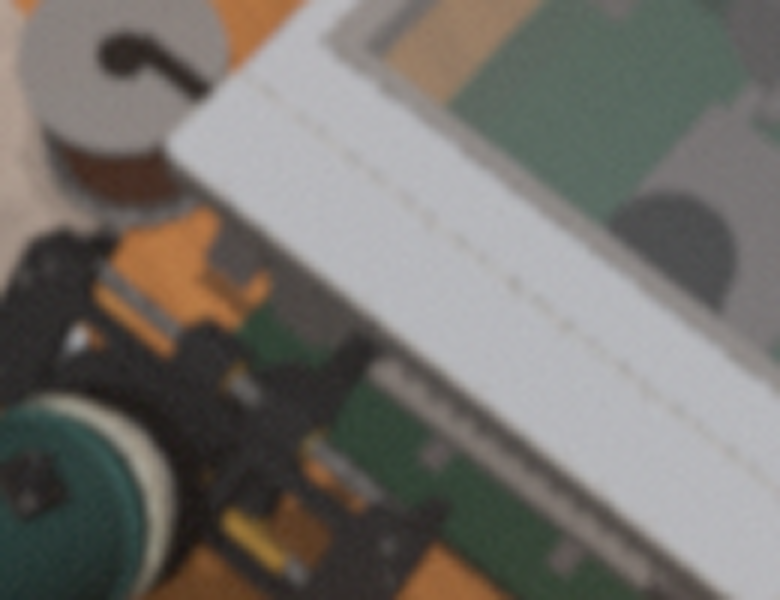

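View pics/top4.png

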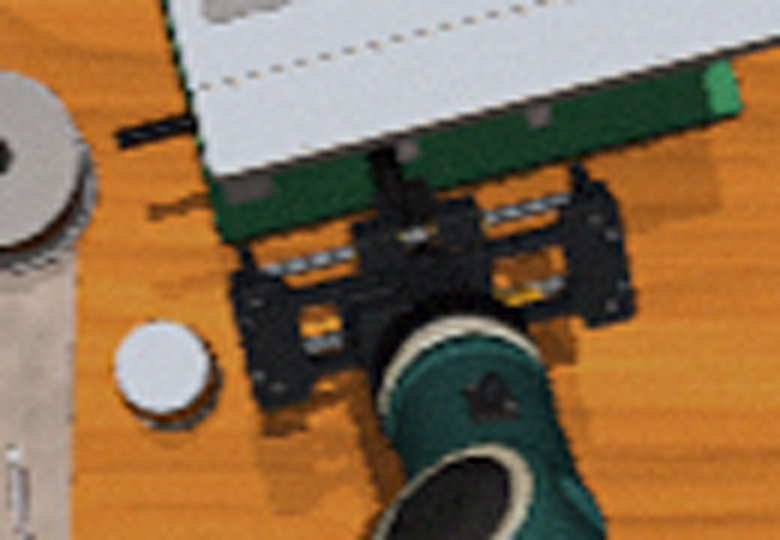

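```bash
python3 - <<'E'
from h import *
from cell import manip,cams
r=tool(40,0,-1);a=r.apply([1,0,0])
p=W(knob(.01,.1))+(.019-.09)*a
manip.move_linear(p,rate=.15);s=manip.state();print(s["clock"],(s["tool_pos"]-p).round(4))
rr=R.from_rotvec(s["tcp_rot"])
for n,b in(("top",(200,180,320,270)),("scene",(190,130,320,230))):
    c=cams.capture(n);crop(c,*b,6,f"pics/{n}5.png",[s["tool_pos"],s["tool_pos"]+rr.apply([-.019,0,0])]);np.savez(n+"5.npz",**c)
    P=cloud(c);q=rr.inv().apply(P.reshape(-1,3)-s["tool_pos"]).reshape(P.shape)
    m=(abs(q[...,1])<.03)&(abs(q[...,2])<.025)&(q[...,0]>-.04)&(q[...,0]<.03)&(c["z_map"]>0)
    print(n);o=q[m];o=o[np.argsort(-o[:,0])][:25];print((o*1000).round(0).tolist())
E
```

```text
8.875 [-0.0001 -0.     -0.0005]
top
[[-24.0, -8.0, -7.0], [-26.0, -0.0, -6.0], [-29.0, 12.0, -8.0], [-30.0, 9.0, -9.0], [-30.0, 5.0, -6.0], [-30.0, -3.0, -9.0], [-31.0, -4.0, -6.0], [-31.0, -9.0, -8.0], [-34.0, 2.0, -10.0], [-34.0, -7.0, -9.0], [-35.0, -1.0, -8.0], [-35.0, 13.0, -7.0], [-36.0, 4.0, -7.0], [-36.0, -12.0, -12.0], [-37.0, 2.0, -9.0], [-38.0, -13.0, -10.0], [-38.0, -7.0, -8.0], [-39.0, -11.0, -6.0], [-40.0, 10.0, -11.0], [-40.0, -10.0, -10.0], [-40.0, -5.0, -8.0], [-40.0, 8.0, -12.0]]
scene
[[-27.0, -5.0, -6.0], [-28.0, 9.0, -9.0], [-28.0, -9.0, -9.0], [-29.0, 7.0, -8.0], [-29.0, 4.0, -9.0], [-30.0, -7.0, -8.0], [-30.0, -1.0, -8.0], [-31.0, 11.0, -9.0], [-31.0, -10.0, -9.0], [-32.0, 3.0, -8.0], [-32.0, 13.0, 4.0], [-32.0, 6.0, -8.0], [-32.0, -6.0, -7.0], [-33.0, 14.0, -6.0], [-33.0, 9.0, -8.0], [-33.0, -2.0, -8.0], [-33.0, -11.0, -9.0], [-34.0, -8.0, -9.0], [-34.0, 5.0, -8.0], [-34.0, 2.0, -8.0], [-35.0, -3.0, -7.0], [-36.0, 14.0, 10.0], [-36.0, -6.0, -8.0], [-36.0, -9.0, -9.0], [-37.0, 12.0, -9.0]]
```

View pics/scene5.png

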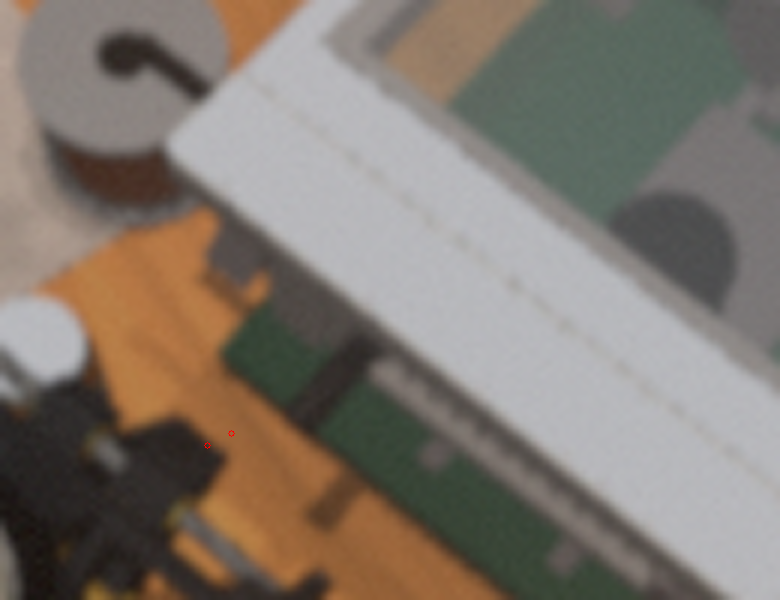

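View pics/top5.png

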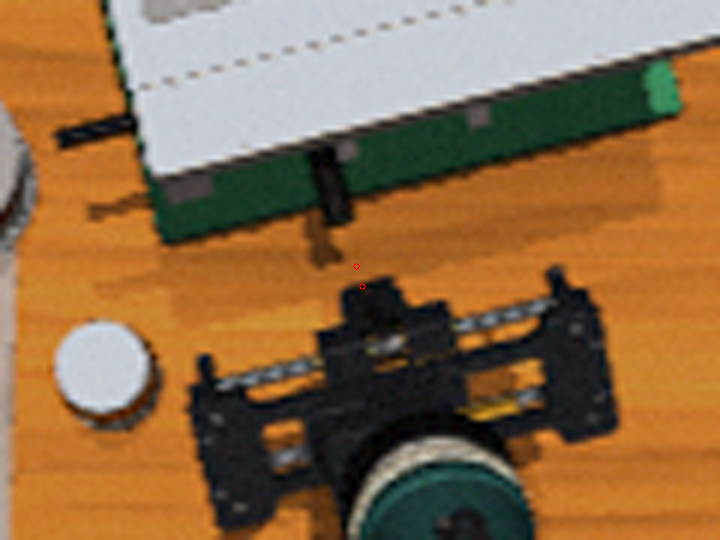

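```bash
python3 - <<'E'
from h import *
from cell import manip
s=manip.state();rr=R.from_rotvec(s["tcp_rot"])
for n in("top","scene"):
    c=dict(np.load(n+"5.npz"));P=cloud(c);q=rr.inv().apply(P.reshape(-1,3)-s["tool_pos"])*1000
    for lo,hi in((60,75),(75,95),(-95,-75)):
        m=(q[:,1]>lo)&(q[:,1]<hi)&(abs(q[:,2])<60)&(q[:,0]>-160)&(q[:,0]<0);o=q[m];print(n,lo,np.histogram(o[:,0],np.arange(-160,1,10))[0],o[:,2].min() if len(o) else 0)
    m=(abs(q[:,1])<10)&(abs(q[:,2])<60)&(q[:,0]>-160)&(q[:,0]<0);o=q[m]
    for x in range(-120,0,10): k=o[(o[:,0]>=x)&(o[:,0]<x+10)]; print(x,len(k),k[:,2].min().round() if len(k) else '',end=' | ')
    print()
E
```

```text
top 60 [  0   1 103   9   6  11   0   0   0   0   0   0   0   0   0   0] -35.09092561902187
top 75 [  0   0 152  12   7  10   4   0   0   0   0   0   0   0   0   0] -36.83585151287319
top -95 [  0   1 156   9  10   7   5   0   0   0   0   0   0   0   0   0] -36.639304705920864
-120 17 -36.0 | -110 17 -35.0 | -100 2 -34.0 | -90 0  | -80 14 -10.0 | -70 12 -12.0 | -60 13 -11.0 | -50 19 -12.0 | -40 11 -10.0 | -30 2 -7.0 | -20 0  | -10 0  | 
scene 60 [  0   0 171   9   2  13   0   0   0   0   0   0   0   0   0   0] -34.163210707441124
scene 75 [  0   0 300  41  16  14   8   0   0   0   0   0   0   0   0   0] -34.74967959957674
scene -95 [  0   0 238  21  17  17  16   0   0   0   0   0   0   0   0   0] -34.81155917303262
-120 33 -34.0 | -110 34 -34.0 | -100 9 -33.0 | -90 4 -5.0 | -80 7 -10.0 | -70 6 -12.0 | -60 7 -9.0 | -50 21 -10.0 | -40 20 -10.0 | -30 5 -10.0 | -20 0  | -10 0  |
```

```bash
cat >>h.py <<'E'
D=.025   # real fingertips lie this far behind the reported TCP
def tp(k,r,grasp=.019): return W(k)+(grasp+D)*r.apply([1,0,0])
E
python3 - <<'E'
from h import *
from cell import manip,cams
r=tool(40,0,-1);a=r.apply([1,0,0]);k=knob(.01,0)+[0,-.001,0]
manip.set_gripper(.05,25)
for b in(.03,0.0):
    manip.move_linear(tp(k,r)-b*a,rate=.1);s=manip.state();print(RW.inv().apply(s["contact_force"]).round(2))
manip.set_gripper(.0,25);s=manip.state();print(s["clock"],s["gripper_width"],RW.inv().apply(s["contact_force"]).round(2),s["moment"])
c=cams.capture("top");crop(c,190,180,320,270,6,"pics/top6.png")
c=cams.capture("scene");crop(c,190,130,320,230,6,"pics/scene6.png")
E
```

```text
[ 0.53  1.13 -0.06]
[-0.02  0.88  0.26]
11.9667 0.014723404299565177 [-1.95  5.77  3.68] [0.56700481 0.39107622 0.51096789]
```

View pics/scene6.png

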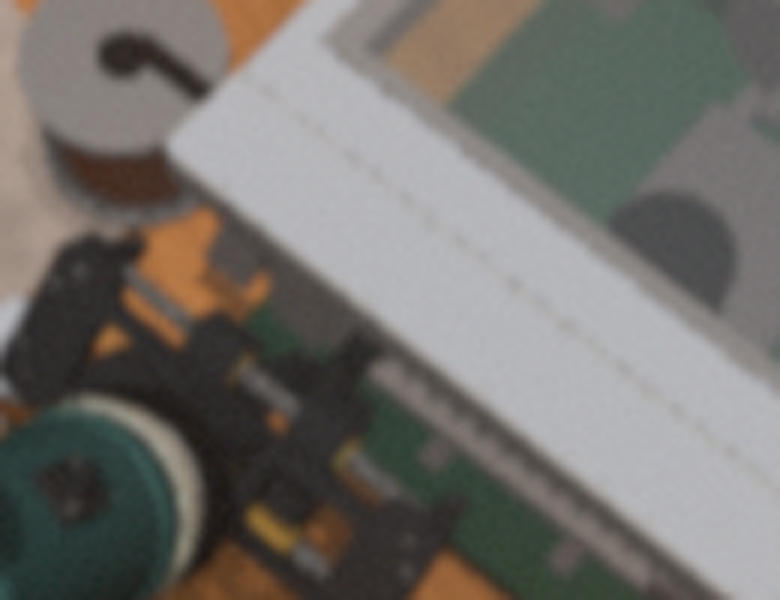

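View pics/top6.png

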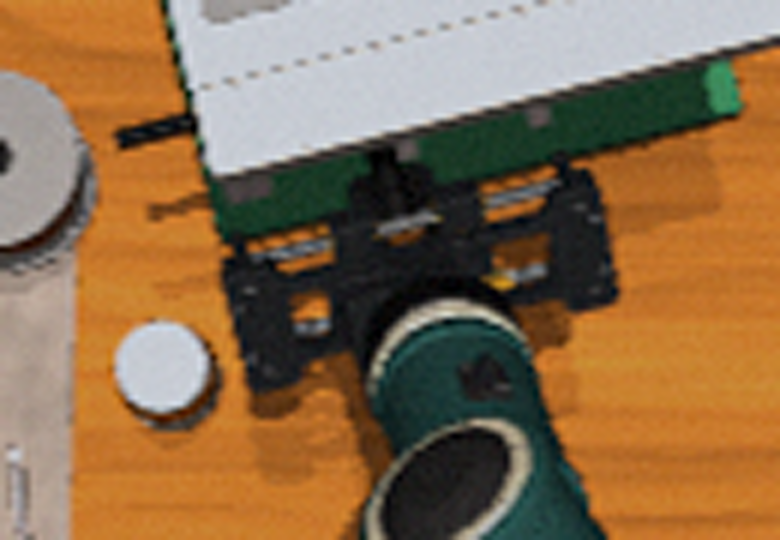

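```bash
python3 - <<'E'
from h import *
from cell import manip,cams
r=tool(40,0,-1);a=r.apply([1,0,0]);k=knob(.01,0)+[0,.0003,0]
manip.set_gripper(.04,25)
manip.move_linear(tp(k,r)+.007*a,rate=.05)
manip.set_gripper(.0,25);s=manip.state();print(s["clock"],s["gripper_width"],RW.inv().apply(s["contact_force"]).round(2),s["moment"])
E
```

```text
13.4333 0.012860470656551772 [ 2.08  0.77 -0.47] [0.01407422 0.39285309 0.15587299]
```

```bash
python3 - <<'E'
from h import *
from cell import manip,cams
r=tool(40,0,-1);a=r.apply([1,0,0])
manip.set_gripper(0,35)
for th,dx in((0,.002),(.03,.003),(.06,.003),(.09,.003)):
    p=tp(knob(.01,th)+[dx,.0003,0],r)+.007*a
    manip.move_linear(p,rate=.05);s=manip.state();print(th,(s["tool_pos"]-p).round(4),RW.inv().apply(s["contact_force"]).round(2),s["gripper_width"])
    if s["gripper_width"]<.009: break
print(s["clock"])
E
```

```text
0 [-0.001   0.0003 -0.0008] [-10.54   1.12   4.93] 0.012760368394107366
0.03 [-0.0023 -0.0001 -0.0028] [-8.22 -2.08 -1.63] 0.012548495235471543
0.06 [-0.0026 -0.0001 -0.0033] [-7.89 -3.86 -3.73] 0.012194856723713655
0.09 [-0.0028 -0.0001 -0.0035] [-8.31 -3.74 -5.7 ] 0.012964715579502356
14.65
```

```bash
python3 - <<'E'
from h import *
from cell import manip,cams
r=tool(40,0,-1);a=r.apply([1,0,0])
for th,dx in((.13,.003),(.17,.003),(.21,.002)):
    p=tp(knob(.01,th)+[dx,.0003,0],r)+.007*a
    manip.move_linear(p,rate=.05);s=manip.state();print(th,(s["tool_pos"]-p).round(4),RW.inv().apply(s["contact_force"]).round(2),s["gripper_width"])
    if s["gripper_width"]<.009: break
manip.dwell(.2);print(s["clock"])
c=cams.capture("top");crop(c,190,180,320,270,6,"pics/top7.png")
c=cams.capture("scene");crop(c,190,130,320,230,6,"pics/scene7.png")
P=cloud(c);
E
```

```text
0.13 [-0.0031  0.0001 -0.004 ] [-5.97 -3.44 -7.01] 0.012399933703183569
0.17 [-0.003   0.     -0.0038] [-7.57 -3.96 -5.19] 0.012472943247148859
0.21 [-0.0026 -0.0002 -0.0034] [-5.34 -4.05 -5.17] 0.012219873347819899
15.4
```

View pics/scene7.png

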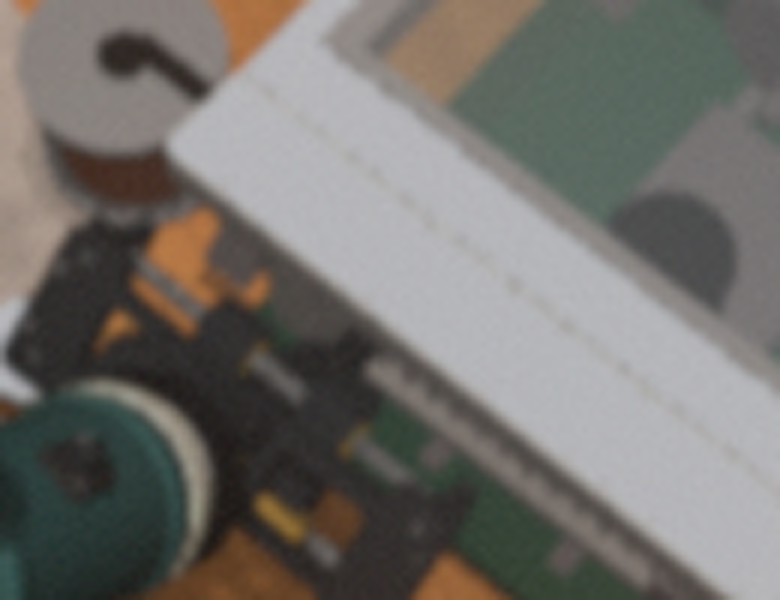

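View pics/top7.png

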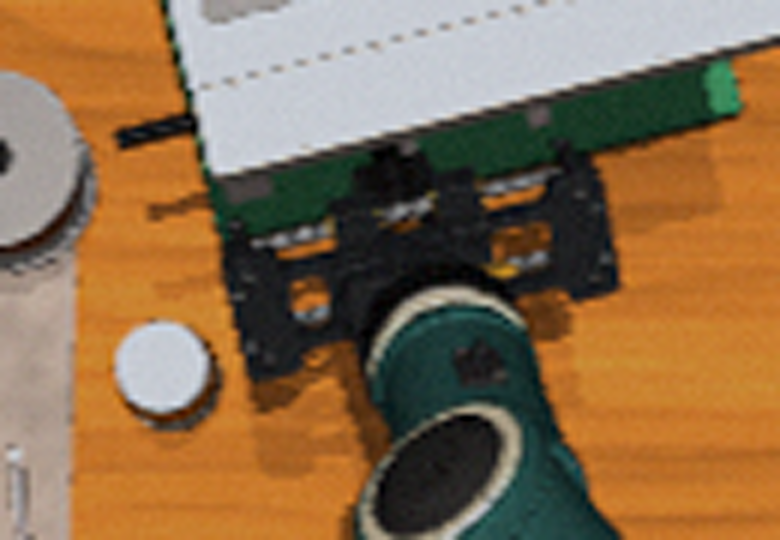

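```bash
python3 - <<'E'
from h import *
from cell import manip,cams
th=.2
for g in(.04,.08,.14,.22,.32):
    r=tool(40,g-.01,-1);a=r.apply([1,0,0])
    p=tp(knob(g,th)+R.from_euler('z',g).apply([0,.0003,0]),r)+.007*a
    manip.move_linear(p,rate=.06,rot=r.as_rotvec());s=manip.state();print(g,((s["tool_pos"]-p)*1000).round(1),RW.inv().apply(s["contact_force"]).round(1),s["gripper_width"].round(4))
    if s["gripper_width"]<.009: break
print(s["clock"])
c=cams.capture("top");crop(c,190,150,350,270,5,"pics/top8.png")
c=cams.capture("scene");crop(c,190,130,350,250,5,"pics/scene8.png")
E
```

```text
Traceback (most recent call last):
AttributeError: 'float' object has no attribute 'round'
```

```bash
python3 - <<'E'
from h import *
from cell import manip,cams
th=.2
for g in(.08,.14,.22,.32):
    r=tool(40,g-.01,-1);a=r.apply([1,0,0])
    p=tp(knob(g,th)+R.from_euler('z',g).apply([0,.0003,0]),r)+.007*a
    manip.move_linear(p,rate=.06,rot=r.as_rotvec());s=manip.state();print(g,((s["tool_pos"]-p)*1000).round(1),RW.inv().apply(s["contact_force"]).round(1),round(s["gripper_width"],4))
    if s["gripper_width"]<.009: break
print(s["clock"])
c=cams.capture("top");crop(c,190,150,350,270,5,"pics/top8.png")
c=cams.capture("scene");crop(c,190,130,350,250,5,"pics/scene8.png")
E
```

```text
0.08 [-0.2 -0.6 -0.6] [ 2.9 -4.1 -6.7] 0.012
0.14 [ 0.2 -0.7 -0.1] [ 4.  -4.9 -5.7] 0.0127
0.22 [ 0.7 -0.9  0.4] [ 4.  -5.4 -6.2] 0.0123
0.32 [ 1.1 -1.   0.5] [ 4.8 -5.  -5.9] 0.0127
17.3917
```

View pics/scene8.png

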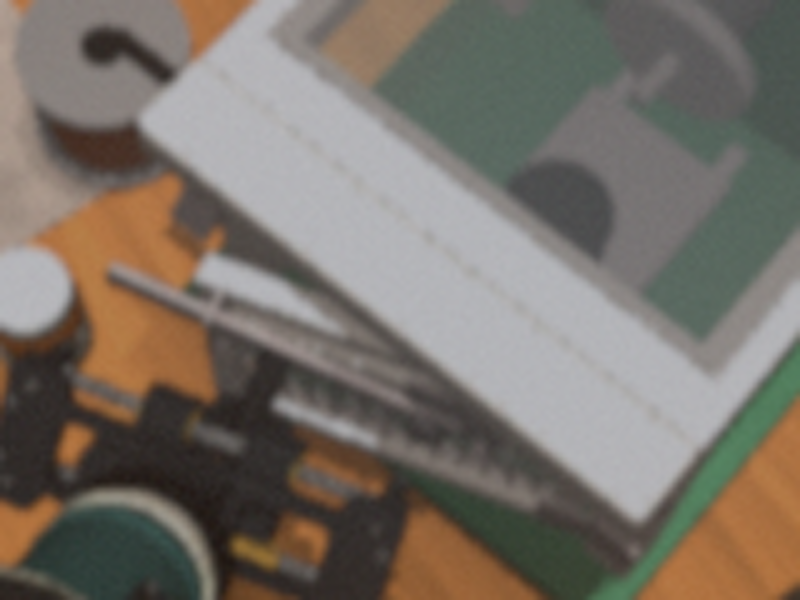

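View pics/top8.png

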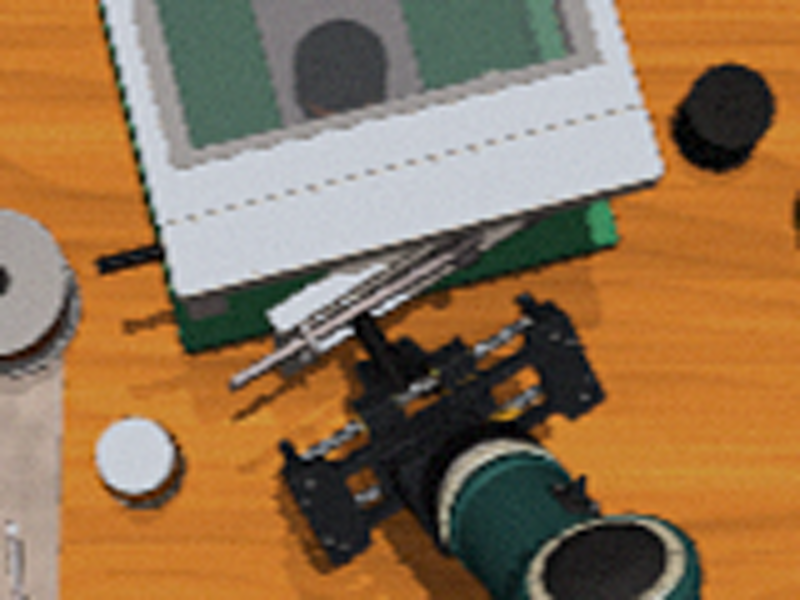

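```bash
python3 - <<'E'
from h import *
from cell import manip,cams
T=dict(np.load("top0.npz"))
j=iW(ray(T,339/800*512,377/600*384,.085));print("jar",j,np.linalg.norm((j-H)[:2]))
th=.2
for g in np.arange(.44,1.61,.12):
    r=tool(40,g-.01,-1);a=r.apply([1,0,0])
    if np.linalg.norm((j-H)[:2])<.25: break
    p=tp(knob(g,th)+R.from_euler('z',g).apply([0,.0003,0]),r)+.007*a
    manip.move_linear(p,rate=.08,rot=r.as_rotvec());s=manip.state();print(g.round(2),((s["tool_pos"]-p)*1000).round(1),RW.inv().apply(s["contact_force"]).round(1),round(s["gripper_width"],4))
    if s["gripper_width"]<.009: break
print(s["clock"])
c=cams.capture("top");crop(c,190,150,350,270,5,"pics/top9.png")
c=cams.capture("scene");crop(c,190,130,350,250,5,"pics/scene9.png")
E
```

```text
jar [-0.10119525  0.19780488  0.085     ] 0.3313163073743312
0.44 [ 1.5 -1.4  0.6] [ 7.4 -6.9 -7.2] 0.0129
0.56 [ 2.  -1.5  0.7] [ 5.5 -5.6 -5.5] 0.0124
0.68 [ 2.4 -1.4  0.7] [ 7.7 -4.4 -5.8] 0.0129
0.8 [ 2.8 -1.2  0.6] [ 6.5 -4.6 -6. ] 0.0127
0.92 [ 3.1 -0.9  0.5] [ 9.6 -3.6 -5.9] 0.0128
1.04 [ 3.4 -0.5  0.4] [ 9.7 -2.7 -6. ] 0.0126
1.16 [ 3.4 -0.   0.2] [ 7.9 -0.8 -5.3] 0.0126
1.28 [3.5 0.4 0. ] [ 8.7 -1.  -4.9] 0.0127
1.4 [ 3.5  0.8 -0.1] [ 7.1  0.3 -5.6] 0.0131
1.52 [ 2.8  1.5 -0.1] [ 6.4  0.9 -4. ] 0.0133
21.6583
```

View pics/scene9.png

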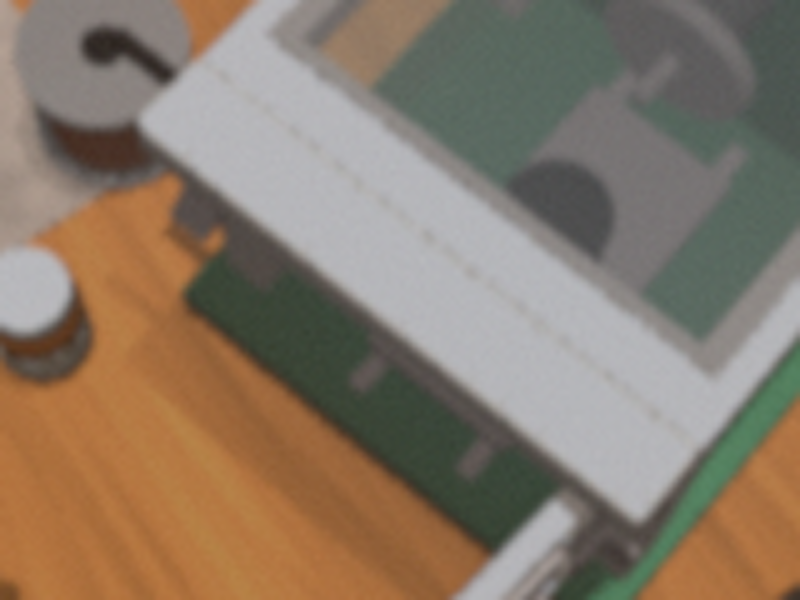

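View pics/top9.png

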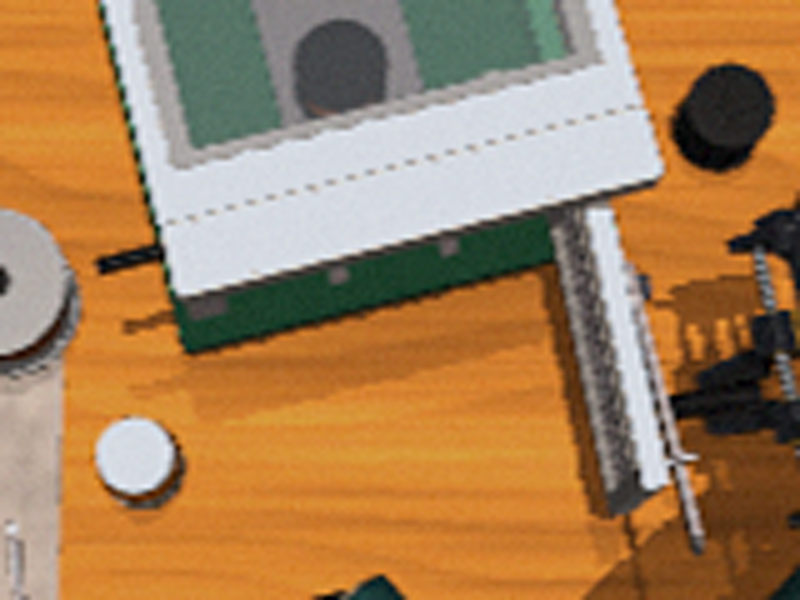

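```bash
python3 - <<'E'
from h import *
from cell import manip,cams,inverse_kinematics as ik
th=.2
for g in (1.62,1.70,1.74):
    r=tool(40,g-.01,-1);a=r.apply([1,0,0])
    p=tp(knob(g,th)+R.from_euler('z',g).apply([0,.0003,0]),r)+.007*a
    manip.move_linear(p,rate=.08,rot=r.as_rotvec());s=manip.state();print(g,((s["tool_pos"]-p)*1000).round(1),RW.inv().apply(s["contact_force"]).round(1),round(s["gripper_width"],4))
manip.set_gripper(.05)
manip.move_linear(p-.13*a,rate=.25)
s=manip.state();print(s["clock"],s["tool_pos"],s["joint_pos"])
for l in(30,35,40,45,50):
  for x in(.04,-.04,-.12):
    r=tool(l,0,-1);a=r.apply([1,0,0])
    for b in(0,.15):
      q=ik(tp([x,0,.066],r)-b*a,r.as_rotvec());print(l,x,b,None if q is None else np.round(q,2))
c=cams.capture("top");crop(c,190,150,350,270,5,"pics/top10.png")
np.savez("top10.npz",**c)
c=cams.capture("scene");cv2.imwrite("pics/scene10.png",c["image"]);np.savez("scene10.npz",**c)
E
```

```text
1.62 [ 2.6  1.8 -0.2] [ 6.4  1.8 -4.2] 0.013
1.7 [ 2.4  1.9 -0.3] [ 5.3  2.4 -4.9] 0.0131
1.74 [ 2.3  2.1 -0.3] [ 5.4  2.6 -4.5] 0.0129
24.0583 [ 0.49151189 -0.3612589   0.25552482] [-0.81072     0.56745554  1.2631675   0.24574344  1.96727821 -1.19612675]
30 0.04 0 [-0.29  0.15  2.24  0.73  0.39  0.41]
30 0.04 0.15 [-0.38 -0.18  2.27  0.49  0.68  0.62]
30 -0.04 0 [-0.39  0.02  2.37  0.8   0.43  0.26]
30 -0.04 0.15 [-0.52 -0.34  2.38  0.52  0.77  0.49]
30 -0.12 0 [-0.53 -0.11  2.5   0.81  0.5   0.12]
30 -0.12 0.15 [-0.72 -0.49  2.47  0.54  0.92  0.32]
35 0.04 0 [-0.31  0.14  2.28  1.06  0.36  0.07]
35 0.04 0.15 [-0.44 -0.22  2.34  0.66  0.63  0.42]
35 -0.04 0 [-0.43  0.02  2.42  1.09  0.41 -0.06]
35 -0.04 0.15 [-0.6  -0.38  2.45  0.68  0.75  0.3 ]
35 -0.12 0 [-0.59 -0.11  2.54  1.05  0.51 -0.15]
35 -0.12 0.15 [-0.83 -0.53  2.53  0.68  0.94  0.13]
40 0.04 0 [-0.34  0.14  2.33  1.42  0.37 -0.3 ]
40 0.04 0.15 [-0.5  -0.24  2.41  0.87  0.6   0.19]
40 -0.04 0 [-0.47  0.02  2.46  1.38  0.44 -0.37]
40 -0.04 0.15 [-0.69 -0.4   2.52  0.85  0.76  0.08]
40 -0.12 0 None
40 -0.12 0.15 None
45 0.04 0 [-0.37  0.16  2.37  1.72  0.43 -0.63]
45 0.04 0.15 [-0.56 -0.25  2.48  1.1   0.61 -0.08]
45 -0.04 0 [-0.51  0.04  2.5   1.63  0.5  -0.65]
45 -0.04 0.15 None
45 -0.12 0 None
45 -0.12 0.15 None
50 0.04 0 [-0.4   0.18  2.41  1.95  0.52 -0.88]
50 0.04 0.15 [-0.63 -0.24  2.54  1.32  0.65 -0.34]
50 -0.04 0 [-0.55  0.08  2.53  1.82  0.6  -0.87]
50 -0.04 0.15 None
50 -0.12 0 None
50 -0.12 0.15 None
```

View pics/scene10.png

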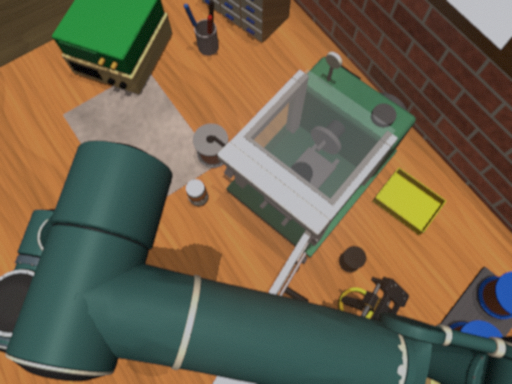

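View pics/top10.png

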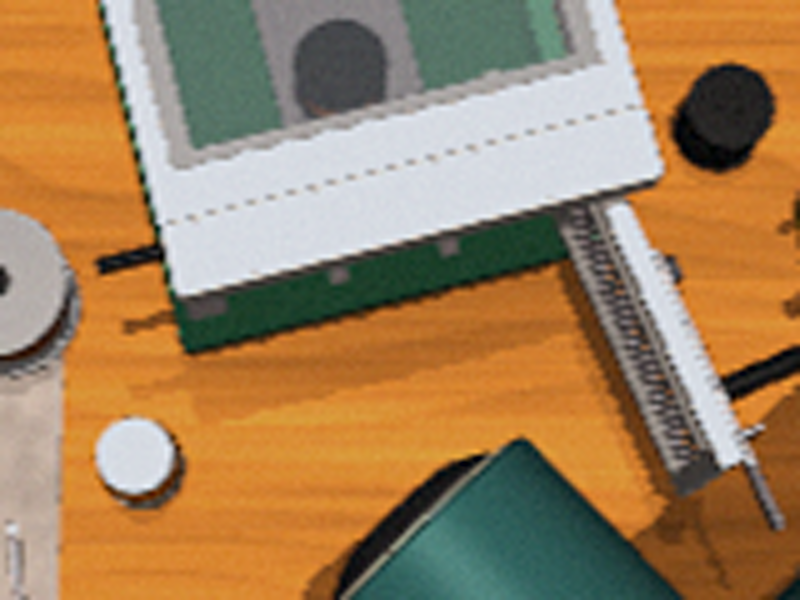

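```bash
python3 - <<'E'
from h import *
from cell import manip,cams,inverse_kinematics as ik
c=dict(np.load("top10.npz"))
for u,v in((337,272),(450,243)): print(iW(ray(c,190+u/5,150+v/5,.028)).round(4))
print("coil",iW(ray(c,190+340/5,150+65/5,.094)).round(4))
P=cloud(c);q=iW(P.reshape(-1,3)).reshape(P.shape)
def t(l,x,z,y=0.0):
    r=tool(l,0,-1);k=ik(W([x,y,z]),r.as_rotvec());print(l,x,z,None if k is None else np.round(k,2))
for l in(38,40,43,45):
  for x,z in((-.146,.35),(-.14,.25),(-.13,.2),(-.11,.18),(-.09,.18),(-.07,.16)):t(l,x,z)
s=manip.state()
print(ik(s["tool_pos"]+[0,0,.2],s["tcp_rot"]))
E
```

```text
[-0.005   0.0386  0.028 ]
[-0.0044 -0.0412  0.028 ]
coil [0.1181 0.0054 0.094 ]
38 -0.146 0.35 [-0.77 -0.62  2.24  0.6   1.2   0.43]
38 -0.14 0.25 [-0.75 -0.57  2.4   0.65  1.02  0.31]
38 -0.13 0.2 [-0.72 -0.51  2.46  0.7   0.91  0.24]
38 -0.11 0.18 [-0.66 -0.45  2.46  0.72  0.82  0.24]
38 -0.09 0.18 [-0.61 -0.41  2.44  0.72  0.78  0.27]
38 -0.07 0.16 [-0.56 -0.34  2.44  0.76  0.7   0.25]
40 -0.146 0.35 [-0.8  -0.64  2.26  0.64  1.2   0.38]
40 -0.14 0.25 [-0.78 -0.58  2.42  0.7   1.02  0.26]
40 -0.13 0.2 [-0.75 -0.52  2.48  0.75  0.91  0.18]
40 -0.11 0.18 [-0.69 -0.45  2.48  0.78  0.82  0.17]
40 -0.09 0.18 [-0.64 -0.42  2.46  0.79  0.78  0.2 ]
40 -0.07 0.16 [-0.59 -0.35  2.46  0.83  0.7   0.18]
43 -0.146 0.35 [-0.85 -0.66  2.29  0.71  1.2   0.31]
43 -0.14 0.25 [-0.83 -0.6   2.45  0.77  1.03  0.17]
43 -0.13 0.2 [-0.8  -0.53  2.51  0.83  0.92  0.09]
43 -0.11 0.18 [-0.73 -0.46  2.51  0.87  0.83  0.07]
43 -0.09 0.18 [-0.68 -0.42  2.49  0.88  0.78  0.09]
43 -0.07 0.16 [-0.62 -0.35  2.49  0.94  0.7   0.06]
45 -0.146 0.35 [-0.88 -0.67  2.31  0.75  1.21  0.27]
45 -0.14 0.25 [-0.86 -0.61  2.47  0.82  1.04  0.12]
45 -0.13 0.2 [-0.83 -0.53  2.52  0.89  0.93  0.02]
45 -0.11 0.18 [-0.76 -0.47  2.53  0.93  0.84 -0.  ]
45 -0.09 0.18 [-0.7  -0.43  2.51  0.94  0.79  0.02]
45 -0.07 0.16 [-0.65 -0.36  2.51  1.01  0.71 -0.03]
[-0.81023299  0.5259005   0.97055824  0.30344552  2.29187637 -1.08884664]
```

```bash
python3 - <<'E'
from h import *
from cell import manip,cams,inverse_kinematics as ik
s=manip.state()
manip.move_linear(s["tool_pos"]+[0,0,.2],rate=.3)
r=tool(43,0,-1);a=r.apply([1,0,0])
manip.move_pose(W([-.146,0,.40]),r.as_rotvec())
manip.move_linear(W([-.13,0,.2]),rate=.2)
manip.set_gripper(.05)
g=W([.034,0,.066])+.046*a
manip.move_linear(g-.2*a,rate=.15)
s=manip.state();print(s["clock"],s["contact_force"].round(2),(s["tool_pos"]-g+.2*a).round(4))
rr=R.from_rotvec(s["tcp_rot"])
c=cams.capture("top");crop(c,190,150,350,270,5,"pics/top11.png",[s["tool_pos"],s["tool_pos"]+.2*a])
c=cams.capture("scene");crop(c,190,130,350,250,5,"pics/scene11.png")
E
```

```text
28.2167 [-0.31 -0.39 -0.21] [-0.0002  0.0004 -0.0001]
```

View pics/scene11.png

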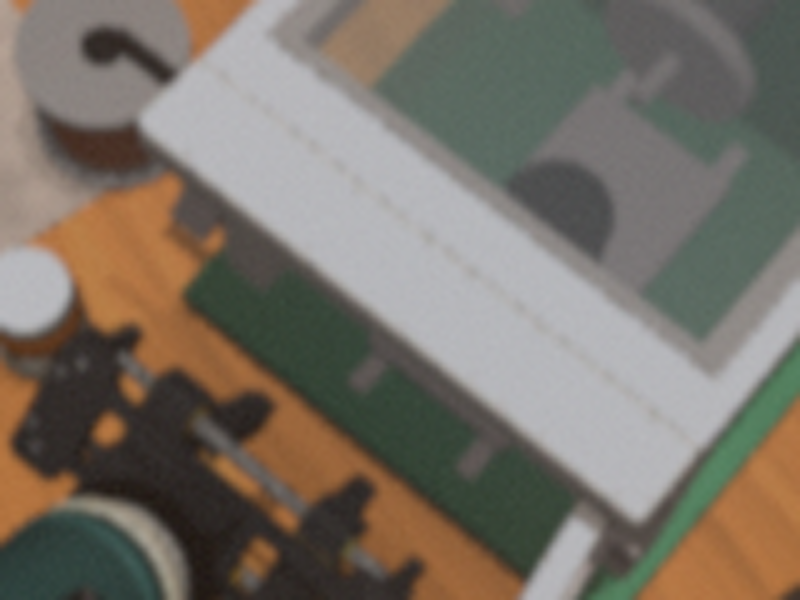

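View pics/top11.png

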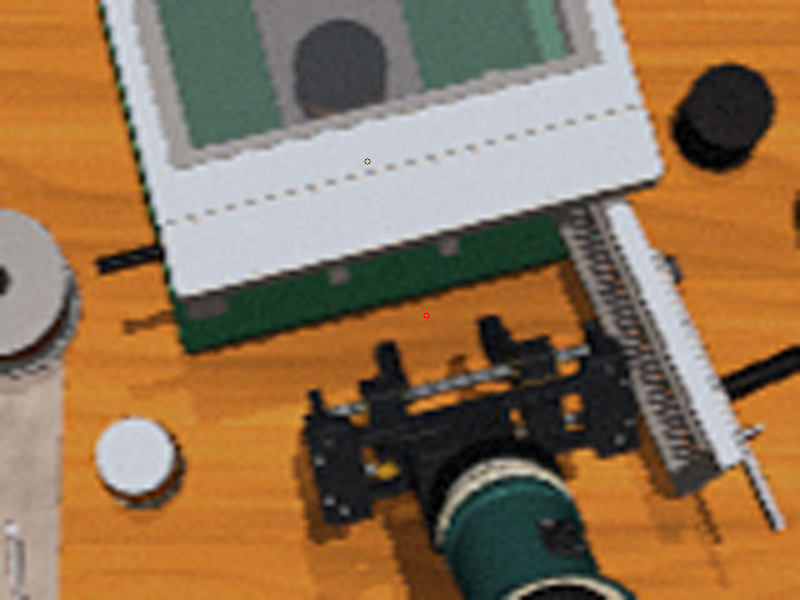

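```bash
python3 - <<'E'
from h import *
from cell import manip,cams,inverse_kinematics as ik
r=tool(43,-.12,-1);a=r.apply([1,0,0]);g=W([.034,0,.066])+.046*a
for b in(.2,.12,.06,.03,0):
    manip.move_linear(g-b*a,rate=.12,rot=r.as_rotvec());s=manip.state();f=RW.inv().apply(s["contact_force"]);print(b,f.round(1),((s["tool_pos"]-g+b*a)*1000).round(1))
    if np.linalg.norm(f)>6: break
else:
    manip.set_gripper(0,25);s=manip.state();print(s["clock"],s["gripper_width"],RW.inv().apply(s["contact_force"]).round(1))
c=cams.capture("top");crop(c,190,150,350,270,5,"pics/top12.png")
E
```

```text
0.2 [ 0.4 -0.5 -0.3] [-0.2  0.3  0.6]
0.12 [-0.8  0.3  0. ] [ 0.1 -0.5 -0.1]
0.06 [-0.2 -0.  -0.2] [ 0.1 -0.2  0.6]
0.03 [0.1 0.1 0.1] [-0.1 -0.   0.5]
0 [ 0.1  0.1 -0.1] [-0.3  0.   0.4]
31.575 0.01500285745776097 [-2.8  5.5  4.7]
```

View pics/top12.png

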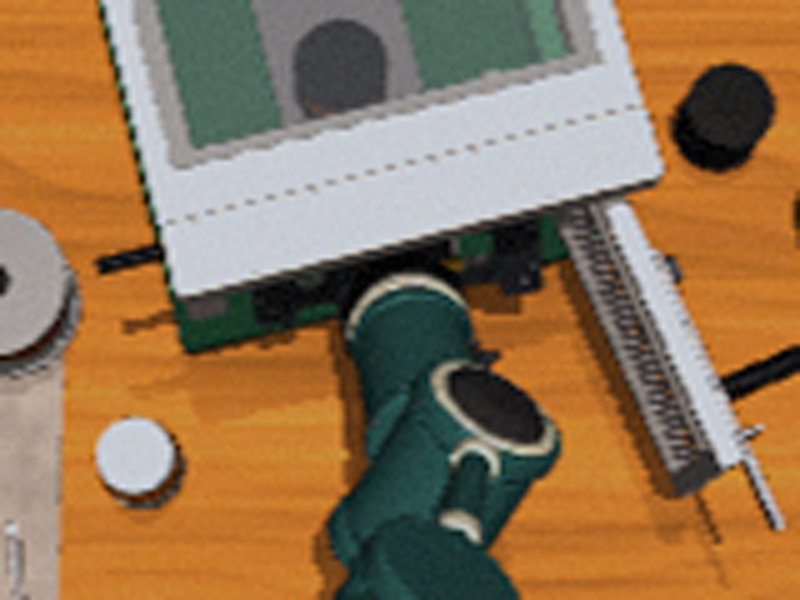

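```bash
python3 - <<'E'
from h import *
from cell import manip,cams,inverse_kinematics as ik
for x in np.r_[.020,.005,-.01,-.03,-.05,-.07,-.09,-.105,-.117]:
    l=np.interp(x,[-.12,0.0],[33,43])
    r=tool(l,-.12,-1);a=r.apply([1,0,0]);g=W([x,.001,.066])+.046*a
    manip.move_linear(g,rate=.07,rot=r.as_rotvec());s=manip.state();f=RW.inv().apply(s["contact_force"]);print(round(x,3),f.round(1),((s["tool_pos"]-g)*1000).round(1),round(s["gripper_width"],4))
    if s["gripper_width"]<.009 or np.linalg.norm(f)>25: break
print(s["clock"])
c=cams.capture("top");crop(c,190,150,350,270,5,"pics/top13.png");np.savez("top13.npz",**c)
c=cams.capture("scene");crop(c,190,130,350,250,5,"pics/scene13.png")
E
```

```text
0.02 [-3.7  2.9  4.8] [-0.1  0.1  0.3] 0.0153
0.005 [-2.4  3.4  5.1] [-0.1  0.   0.3] 0.0153
-0.01 [-2.7  3.7  6.2] [ 0.1 -0.   0.3] 0.0149
-0.03 [-2.9  2.1  6.7] [ 0.3 -0.1  0.3] 0.0151
-0.05 [-2.1  1.6  7.4] [ 0.4 -0.2  0.3] 0.0149
-0.07 [-2.7  1.7  7. ] [ 0.5 -0.3  0.3] 0.015
-0.09 [-4.5  0.9  6.5] [ 0.6 -0.4  0.3] 0.015
-0.105 [-1.6  0.9  6.2] [ 0.6 -0.5  0.3] 0.0148
-0.117 [-2.5 -0.   6.2] [ 0.6 -0.6  0.3] 0.0149
35.225
```

View pics/scene13.png

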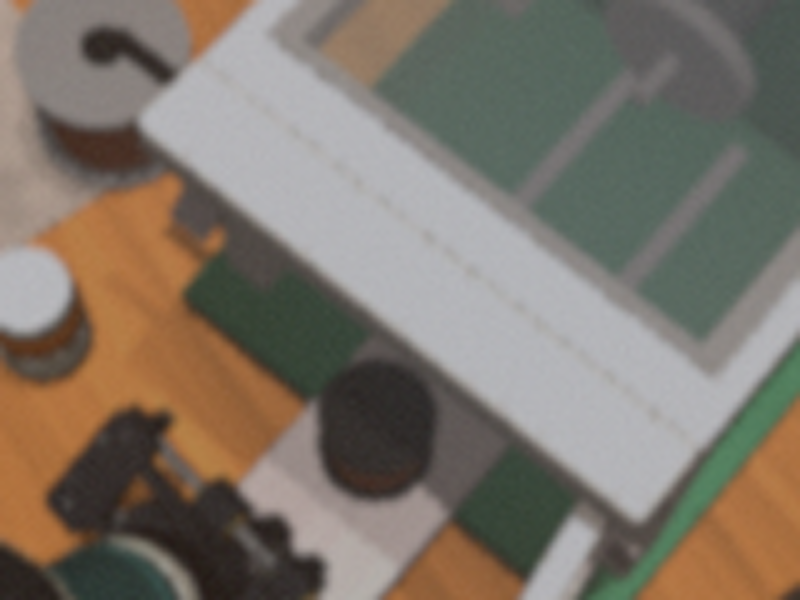

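View pics/top13.png

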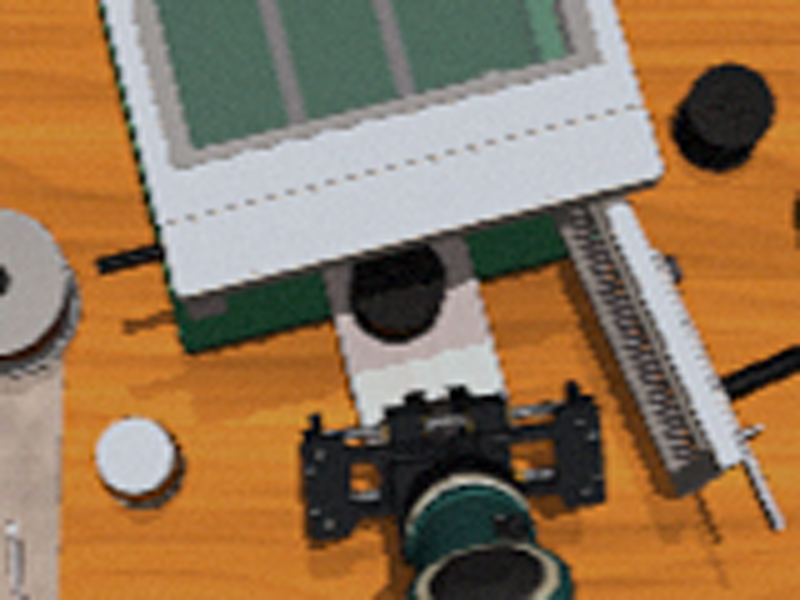

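```bash
python3 - <<'E'
from h import *
from cell import manip,cams
l=33;r=tool(l,-.12,-1);a=r.apply([1,0,0])
for x in (-.120,-.123,-.126,-.129,-.132):
    g=W([x,.001,.066])+.046*a
    manip.move_linear(g,rate=.05,rot=r.as_rotvec());s=manip.state();f=RW.inv().apply(s["contact_force"]);print(round(x,3),f.round(1),((s["tool_pos"]-g)*1000).round(1),round(s["gripper_width"],4))
    if f[0]>8: break
print(s["clock"])
E
```

```text
-0.12 [12.6 -2.5 -7.1] [ 1.3 -0.3  0.4] 0.0149
35.575
```

```bash
python3 - <<'E'
from h import *
from cell import manip,cams
manip.set_gripper(.05)
s=manip.state();r=R.from_rotvec(s["tcp_rot"]);p=s["tool_pos"];print(RW.inv().apply(s["contact_force"]).round(1))
manip.move_linear(p-.12*r.apply([1,0,0]),rate=.15)
s=manip.state();manip.move_linear(s["tool_pos"]+[-.0,.0,.12],rate=.2)
s=manip.state();print(s["clock"],s["tool_pos"],RW.inv().apply(s["contact_force"]).round(1))
pts=[W([x,y,.034]) for x in(-.14,.07) for y in(-.05,.05)]+[W([-.12,0,.084])]
for n in("top","scene"):
    c=cams.capture(n);crop(c,190,150,350,270,5,f"pics/{n}14.png",pts);np.savez(n+"14.npz",**c)
E
```

```text
[ 0.6 -0.  -0.1]
37.9417 [ 0.41239707 -0.1099548   0.24536807] [ 0.  -0.2 -0.8]
```

View pics/scene14.png

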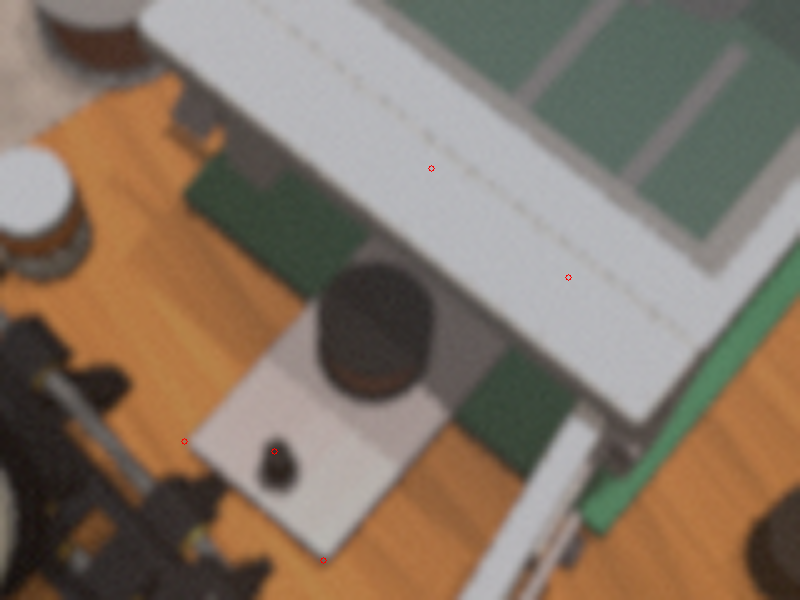

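View pics/top14.png

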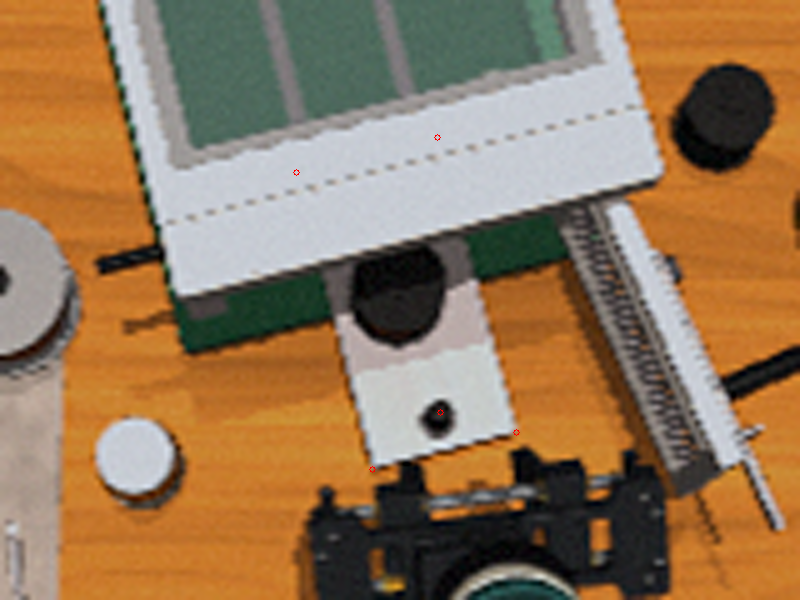

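```bash
python3 - <<'E'
from h import *
from cell import manip,order
c=dict(np.load("top14.npz"))
p=iW(ray(c,190+398/5,150+300/5,.094));print("coil vs seat",(p-[-.035,0,0])[:2])
s=manip.state();manip.move_linear(s["tool_pos"]+[0,.03,.06],rate=.2)
s=manip.state();print(s["clock"],s["contact_force"],s["joint_velocities"].round(3))
order.close_job()
E
```

```text
coil vs seat [-0.01005774  0.00787367]
38.5167 [ 0.07009962  0.05124054 -0.04878563] [-0.015  0.015  0.031  0.     0.001 -0.   ]
the job is handed in; nothing more can be done
```

The job is done and handed in at about 38.5 s. The latch was lifted, the gate swung open, and the shuttle drawn out to its stop with the coil still standing on it.

**Latch:** The first grip on the knob slipped off during the lift. Depth images showed the real fingertips sit about 25 mm behind the reported TCP, so I corrected for that and gripped again. The bar then lifted at 5–7 N (about 0.16 rad, estimated from the tool's rise) with the gate still shut.

**Gate:** I led it open by the knob to about 1.7 rad. The last pictures show it standing past square.

**Shuttle:** I gripped the post with the tool leaning back 43°, easing to 33°, and pulled until the force jumped to 12.6 N at the stop. The front edge of the board in the last pictures fits a travel of 0.16 m.

**Coil:** It stands upright, about 13 mm from the seat centre, though I only checked that by eye and from one image point.

**Surroundings:** I saw no contact with the lamp and no sudden forces. The jar, spool and large bobbin look unmoved in the pictures, and the tool force was near zero when I handed in. I did not measure the bystanders' positions at the end, and the small bobbin inside the guard, the screwdriver and the tape roll were outside the last close-ups.

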